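Tighten the vice's clamp nut with the click torque wrench

TASK

Take the torque wrench from its wooden rest, fit its socket fully down over the long clamp nut in front of the blue drill vice, and tighten the nut clockwise (seen from above) until the wrench clicks over. Stop at once when it clicks, so that the nut is not over-tightened and the washer under it is not dragged round, then let go, leaving the wrench on the nut and the things around undisturbed.

Things in the scene. Friction and masses are not known exactly. Their poses are not given: they have to be found in the camera images.
- wrench_bar (a point): Where to grasp the torque wrench: mid-height of its flat steel bar (18 mm wide, 16 mm high), 80 mm from the socket's axis, near the balance point. x along the handle away from the socket, z up. From the axis the bar runs to 180 mm, then a round black grip, 26 mm thick, to 283 mm. About 0.4 kg. It starts level in the rest, bar centre 63 mm above the bench.
- wrench_grip (a point): Centre of the round grip, 220 mm from the socket's axis: push here to turn. x along the handle outward, z up. Handle and socket turn as one while the load builds up to about 1.4 Nm (6 N here); then the handle breaks over 0.05 rad (11 mm here), clockwise, its resistance falling to 0.6 Nm on the way; pushed further it is solid and turns the nut on. Let go, it springs back.
- socket_mouth (a point): Centre of the socket's open underside, on its axis; x along the handle, z up. Socket 50 mm across corners outside; hexagonal hole 33.6 mm across flats, 36 mm deep, corners along x and every 60 degrees. Bar's mid-height is 51 mm above this point, the wrench's top 66 mm.
- nut_top (a point): Centre of the top of the long steel hex nut, 74 mm above the bench, 32 mm across flats, 22 mm high plus a 12 mm tapered top. Corners along x and every 60 degrees. Socket home: its underside on the washer, 34 mm below this point, about 0.1 rad of turning play each way, handle drooping about 0.1 rad. Tightens clockwise from above, ever stiffer; 0.15 to 0.5 rad, unknown, to the click; stays where left.
- washer_tab (a point): Outer end of the small tab on the steel washer (50 mm diameter, 4 mm thick, top 40 mm above the bench) under the nut, 36 mm from the nut's axis. The washer is dragged round if the nut is tightened beyond the click (from about 1.47 Nm); it must stay.
- vice: Fixed blue drill vice on a dark iron plate. Origin on the bench under the nut's axis. In its frame: plate x -95 to 95, y -48 to 128 mm, 22 mm high; ear under the washer x -45 to 45, y -31 to 62 mm, 36 mm high; jaws y 62 to 126 mm, x -65 to 65 mm, 81 mm high.
- rest: Fixed wooden rest: two notched uprights 110 mm apart (98 mm free between), 65 mm high, 36 mm wide, notches 24 mm wide and 10 mm deep, in which the wrench's bar lies. Origin on the bench under the grasping place of the wrench, x along the handle away from the socket.
- jar: Bystander: glass jar with steel lid, 60 mm diameter, 75 mm high, origin under its centre.
- carton: Bystander: cardboard box 70 x 100 x 50 mm, origin under its centre.
- tin: Bystander: steel tin, 66 mm diameter, 90 mm high, origin under its centre.

How it is judged:
By the outcome, as a careful person would: the job done as asked, in the order asked, and still so for the second after the job is handed in, with the robot touching nothing.
It also fails if it takes over 64 s, if anything falls off the work surface, if the arm or the gripper's body presses on something with over 40 N, if the wrist force passes 120 N, or if a joint passes its speed limit or range.

ROBOT

A 7-joint arm with a two-finger parallel gripper is mounted at the origin on the work surface. World frame = base frame: x ahead of the robot, y to its left, z up, the work surface at z = 0. Lengths are in m, angles in rad, forces in N, time in s.
With the tool pointing down it reaches from about 0.35 to 0.9 m from the base axis. Payload 8.1 kg.
Tool frame: the origin (TCP) lies midway between the tips of the shut fingers; the grasp point (between the pads) lies 19 mm behind it (manip.grip_point_offset is the distance from the TCP to the grasp point, in m); x points along the fingers, y is the direction in which the jaws open and shut, and the axes are right-handed (so a half turn about x gives the same grasp; the last joint's range is limited). The gripper opens to 92 mm and grips with 3 to 60 N. Pads are 19 mm wide; open, the fingers measure 130 mm over their backs; the gripper's body (75 mm by 190 mm) begins 47 mm behind the grasp point.
Start: joints at [-0.103, 0.434, 0.025, 1.573, -0.012, 1.134, -0.075], TCP at [0.625, -0, 0.227] pointing down, gripper open.
Joint ranges: [-2.62, 2.62], [-0.44, 2.09], [-1.27, 1.32], [0.08, 2.57], [-1.32, 4.46], [0.12, 2], [-2.74, 2.74]. Speed limits (rad/s): [2.22, 2.22, 3.01, 3.01, 3.14, 3.14, 3.14].

INTERFACE

Orientations are given as a unit quaternion [x, y, z, w].
In Python, from workcell import manip, vision gives the robot as it stands.
- The arm moves only by the tool jog_arm, never from a script. Its argument "increments" is a list of rows, each a list of 7 numbers: the turn, a rotation vector about the world's x, y, z in rad, then the shift along the world's x, y, z in units of 30 mm (1.0 is 30 mm), then the finger opening in mm, from 0 to 91.8. A call has 1 to 20 rows; each row is the pose to reach, as a shift and turn from the pose commanded when the call began; what a row does not reach only later rows make up. A row lasts 1/10 s, in which the tool goes at most 50 mm and 8.59 degrees, less where a joint would pass 70% of its speed; a pose out of reach is approached as far as the arm can. A call with a gripper value outside its range is refused whole. The fingers move at their own pace and stop on an object; the grip force is fixed at half the most. Time passes only in rows, so rows that repeat a pose let the fingers close. It gives the time, the measured TCP pose, the force and the opening at its end, in the units of the state.
- manip.state(): the state, without advancing time (a new reading comes with each control period).
- vision.capture(name): name is "scene" or "side" or "wrist"; returns (picture, depth): 420x560x3 uint8, red, green, blue; 420x560 float32, m along the optical axis (not along the pixel's ray), 0 where there is no reading.
- vision.get_calibration(name): a dict with "fovy" (degrees; the focal length in pixels is half the picture's height over the tangent of half this angle, whatever the lens; pixels are square), "cx", "cy" (the principal point, pixels), "R" (3x3) and "t" (3): a world point X has camera coordinates R X + t; the wrist camera has in their place "T_tool_cam" (4x4, takes a point from camera to tool coordinates, whose origin is the TCP and whose axes are the tool frame's). Camera axes: x right, y down, z forward; pixel columns grow to the right and rows downward; lengths in m; the calibration is good to about 2 mm. A picture is of the moment at which its call begins: read the wrist's pose just before it. get_calibration takes no time and is no camera call.
- manip.job_done(): hands the job in, once; it reports no verdict.
Trained networks look in the newest picture that a camera, given by its name, has taken for a name from the list of things; names that differ only in an ending like _2 or _b are one class to them, and where a whole thing is asked for, a point or a joint stands for the part that bears it (a point fixed in the world has none). Each returns a list of dicts, best first, with "conf" (0 to 1); they miss things now and then, are a little off and sometimes report something else, mostly with a low value. They report only what shows in the picture. A call takes as long as a camera call.
- vision.search_frame(camera, name): "centre" ([x, y, z] in m, in the coordinates of the camera as it stood for that picture, good to about 4 mm: the middle of the surface that is visible of it).
- vision.regions_of(camera, name): "mask" (420x560 bool, what is visible of it).
- vision.place_of(camera, name): "centre" ([x, y, z] in m, in the coordinates of the camera as it stood for that picture, good to about 4 mm: a listed point, or the origin of a listed thing).
The state is a dict: "time": time; "joint_pos": joint angles; "qvel": joint speeds; "joint_efforts": joint torques, N m; "tcp_pos": TCP position; "orientation": TCP orientation; "force": force on the tool from outside, world axes, zero at the start; "torque": the same for the moment, N m; "gripper_width": finger opening in m.
Only numpy, scipy, OpenCV 4.12 (cv2) and the standard library are available. Lean on these libraries where they do the work, as an engineer would, in place of code of your own. Each camera call takes 0.05 s, during which the arm holds its last target. There are 200 camera calls.

## Working session

There is one attempt and no reset: what is moved stays moved. The work goes in short steps, Python scripts to look and compute and a tool call to move; the robot and the scene stay as the last step left them, time stands still between calls to the robot, and variables do not carry over. Pictures are saved under pics/ and viewed, about 8 in all and at most 12, crops included, and the job is handed in when it is done.

Besides the shell and the picture viewer there is one more tool, called in YAML: its name, and indented under it one key for each argument. jog_arm: Moves the arm, as the interface text tells. Its arguments: {"type":"object","properties":{"increments":{"type":"array"}},"required":["increments"]}

```bash
mkdir -p pics; cat > h.py <<'E'
import numpy as np, cv2
from workcell import manip, vision
from scipy.spatial.transform import Rotation as Ro
def cal(n,st=None):
    c=vision.get_calibration(n)
    if 'R' in c: R=np.array(c['R']);t=np.array(c['t']);return c,R.T,-R.T@t
    st=st or manip.state(); T=np.array(c['T_tool_cam'])
    W=np.eye(4);W[:3,:3]=Ro.from_quat(st['orientation']).as_matrix();W[:3,3]=st['tcp_pos']
    M=W@T;return c,M[:3,:3],M[:3,3]
def f(c): return 210/np.tan(np.radians(c['fovy'])/2)
def cloud(n,d,st=None):
    c,R,p=cal(n,st);v,u=np.mgrid[:420,:560];ff=f(c)
    P=np.dstack([(u-c['cx'])/ff*d,(v-c['cy'])/ff*d,d]);return P@R.T+p
def proj(n,X,st=None):
    c,R,p=cal(n,st);q=R.T@(np.array(X)-p);return c['cx']+f(c)*q[0]/q[2],c['cy']+f(c)*q[1]/q[2]
def place(n,name,st=None,k=2):
    c,R,p=cal(n,st)
    return [(np.round(R@np.array(r['centre'])+p,4).tolist(),round(r['conf'],2)) for r in vision.place_of(n,name)[:k]]
def save(n,im): cv2.imwrite('pics/'+n+'.png',im[:,:,::-1])
E
python3 - <<'E'
from h import *
print(manip.state()); 
ims=[]
for n in ['scene','side','wrist']:
    st=manip.state();im,d=vision.capture(n);ims.append(im);np.savez('c_'+n,d=d,im=im)
    for k in ['wrench_bar','wrench_grip','socket_mouth','nut_top','washer_tab','vice','rest','jar','carton','tin']:
        print(n,k,place(n,k,st))
    save(n,im)
E
```

```text
{'time': 0.0, 'joint_pos': array([-0.10260819,  0.43523355,  0.02495364,  1.57412458, -0.01161314,
        1.13400859, -0.07508647]), 'qvel': array([-0.00130111, -0.0004993 , -0.00039694,  0.00034931,  0.00134516,
       -0.00031393,  0.00127609]), 'joint_efforts': array([ 3.89017032e-04, -6.67853522e+01,  9.84863900e-01, -3.14464223e+01,
       -6.05165795e-02,  4.27553023e-02,  1.12382318e-04]), 'tcp_pos': array([ 6.24466641e-01, -3.84137534e-05,  2.25927561e-01]), 'orientation': array([-0.49957104, -0.50036488,  0.50044683, -0.49961658]), 'force': array([0.54396181, 0.44426084, 0.29064509]), 'torque': array([ 0.01279612,  0.01120441, -0.00337376]), 'gripper_width': 0.092107955370574}
scene wrench_bar [([0.487, -0.2254, 0.0606], 0.81)]
scene wrench_grip [([0.4835, -0.3639, 0.0634], 0.84)]
scene socket_mouth []
scene nut_top [([0.542, 0.2034, 0.0722], 0.63)]
scene washer_tab [([0.503, 0.1957, 0.0361], 0.94)]
scene vice [([0.5381, 0.2071, -0.0038], 0.8)]
scene rest [([0.4872, -0.2225, 0.0009], 0.88)]
scene jar [([0.7128, -0.019, 0.0055], 0.66)]
scene carton [([0.6864, -0.2275, 0.0018
[... 210 characters left out ...]
([0.4878, -0.1444, 0.0103], 0.62)]
side nut_top [([0.5387, 0.2034, 0.0749], 0.82)]
side washer_tab [([0.377, 0.3573, -0.0015], 0.31)]
side vice [([0.5364, 0.2041, 0.0004], 0.61)]
side rest [([0.4907, -0.2299, 0.001], 0.63)]
side jar [([0.7099, -0.0221, -0.0033], 0.89), ([0.3774, 0.3601, -0.0011], 0.56)]
side carton [([0.6842, -0.2285, -0.0039], 0.82)]
side tin [([0.3797, 0.3605, 0.0006], 0.96)]
wrist wrench_bar []
wrist wrench_grip []
wrist socket_mouth [([0.4948, -0.1484, 0.0071], 0.85)]
wrist nut_top [([0.4904, -0.1518, 0.0075], 0.63)]
wrist washer_tab [([0.4911, -0.1505, 0.0103], 0.23)]
wrist vice []
wrist rest []
wrist jar [([0.7115, -0.0196, -0.0025], 0.91)]
wrist carton []
wrist tin []
```

```bash
python3 -c "
import cv2,numpy as np
a,b=cv2.imread('pics/scene.png'),cv2.imread('pics/side.png')
cv2.imwrite('pics/ab.png',cv2.resize(np.hstack([a,b]),(800,300),interpolation=3))"
```

```text
(no output)
```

View pics/scene.png

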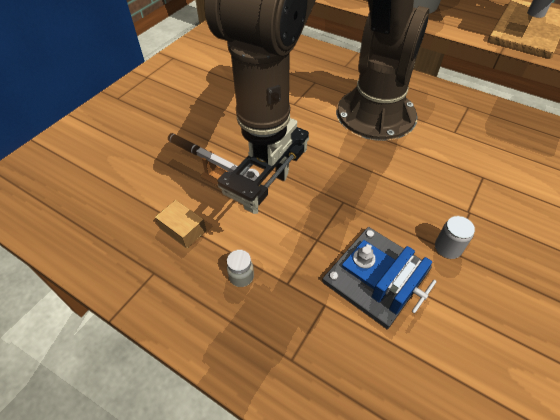

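The scene view shows the nut at about pixel (366,252) in front of the blue jaws, the wrench at about (170–255, 137–178) partly under the gripper, and the jar, carton and tin standing clear of both. The networks agree with this.

```bash
python3 - <<'E'
from h import *
st=manip.state();print(Ro.from_quat(st['orientation']).as_matrix().round(3))
c,R,p=cal('wrist');print(R.round(3),p,np.array(c['T_tool_cam']).round(3),f(c),c['cx'],c['cy'])
d=np.load('c_scene.npz')['d'];P=cloud('scene',d)
m=(abs(P[:,:,2]-.081)<.004)&(np.hypot(P[...,0]-.54,P[...,1]-.2)<.18)&(d>0)
q=P[m][:,:2].astype(np.float32);print(len(q),q.mean(0),cv2.minAreaRect(q))
m=(abs(P[:,:,2]-.022)<.004)&(np.hypot(P[...,0]-.54,P[...,1]-.2)<.2)&(d>0)
q=P[m][:,:2].astype(np.float32);print(len(q),q.mean(0),cv2.minAreaRect(q))
E
```

```text
[[ 0.  1. -0.]
 [-0. -0. -1.]
 [-1.  0.  0.]]
[[ 1.    -0.001  0.   ]
 [-0.001 -0.97  -0.244]
 [ 0.001  0.244 -0.97 ]] [0.62464541 0.06496395 0.38470915] [[-0.001 -0.244  0.97  -0.158]
 [ 1.    -0.001  0.    -0.   ]
 [ 0.001  0.97   0.244 -0.065]
 [ 0.     0.     0.     1.   ]] 343.58766854753185 280.3995258643001 209.0935820027238
1347 [0.5574849  0.29500493] ((0.553996741771698, 0.29523199796676636), (0.06384077668190002, 0.13180071115493774), 81.5618667602539)
2503 [0.56921595 0.22977617] ((0.5120970010757446, 0.24808739125728607), (0.17931511998176575, 0.2643992304801941), 80.18022918701172)
```

jog_arm:
  increments:
    - [0, 0, 0, -1, 1.3, 1, 91]
    - [0, 0, 0, -2, 3, 2, 91]
    - [0, 0, 0, -3, 4.5, 2.4, 91]
    - [0, 0, 0, -4, 6, 2.4, 91]
    - [0, 0, 0, -4, 6.5, 2.4, 91]
    - [0, 0, 0, -4, 6.5, 2.4, 91]
    - [0, 0, 0, -4, 6.5, 2.4, 91]
    - [0, 0, 0, -4, 6.5, 2.4, 91]

```text
time: 2.45
tcp_pos: [0.5056, 0.1936, 0.2986]
orientation: [-0.5, -0.499, 0.501, -0.5]
force: [-0.2, -0.1, -0.8]
gripper_width: 0.0911
```

```bash
python3 - <<'E'
from h import *
st=manip.state();print(st['tcp_pos'],st['time']);im,d=vision.capture('wrist');np.savez('c_nut',d=d,im=im,**{k:st[k] for k in('tcp_pos','orientation')})
for k in ['socket_mouth','nut_top','washer_tab','vice']: print(k,place('wrist',k,st))
print(proj('wrist',[.54,.203,.074],st)); save('nut',im)
E
```

```text
[0.5055901  0.19364878 0.2986026 ] 2.45
socket_mouth []
nut_top [([0.5315, 0.2002, 0.0768], 0.83)]
washer_tab [([0.498, 0.2005, 0.0377], 0.76)]
vice [([0.5402, 0.1945, -0.0003], 0.92)]
(np.float64(311.2756131614632), np.float64(173.60941659383354))
```

View pics/nut.png

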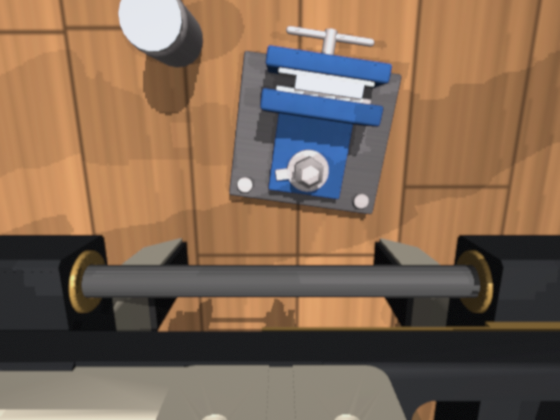

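The nut with its washer is at about (310,172) and the tab points left at (284,174). The jaws' yaw is about −8.4°. I'll take a closer look to get the hex angle.

jog_arm:
  increments:
    - [0, 0, 0, 0.4, -1.3, -0.6, 91]
    - [0, 0, 0, 0.8, -2.6, -2, 91]
    - [0, 0, 0, 1.15, -2.6, -3.5, 91]
    - [0, 0, 0, 1.15, -2.6, -5, 91]
    - [0, 0, 0, 1.15, -2.6, -5.6, 91]
    - [0, 0, 0, 1.15, -2.6, -5.6, 91]
    - [0, 0, 0, 1.15, -2.6, -5.6, 91]

```text
time: 3.4
tcp_pos: [0.54, 0.1168, 0.1313]
orientation: [0.5, 0.5, -0.5, 0.5]
force: [0.1, 0.3, 0.1]
gripper_width: 0.0913
```

```bash
python3 - <<'E'
from h import *
st=manip.state();print(st['tcp_pos'],st['time']);im,d=vision.capture('wrist');np.savez('c_nut2',d=d,im=im)
for k in ['nut_top','washer_tab','vice']: print(k,place('wrist',k,st))
P=cloud('wrist',d,st)
def near(a,b,r=.07): return (P[...,2]>a)&(P[...,2]<b)&(np.hypot(P[...,0]-.538,P[...,1]-.203)<r)&(d>0)
for a,b,r in [(.071,.08,.024),(.045,.08,.024),(.037,.043,.04),(.055,.067,.024)]:
    q=P[near(a,b,r)][:,:2].astype(np.float32)
    if len(q)>5: print(a,b,len(q),q.mean(0),cv2.minEnclosingCircle(q),cv2.minAreaRect(q))
u,v=map(int,proj('wrist',[.538,.203,.06],st));print(u,v)
u0,v0=max(u-70,0),max(v-60,0);save('nutc',cv2.resize(im[v0:v0+120,u0:u0+140],None,fx=5,fy=5,interpolation=2));print(u0,v0)
E
```

```text
[0.53998637 0.11679514 0.13128809] 3.4
nut_top [([0.5343, 0.1988, 0.0719], 0.87)]
washer_tab [([0.501, 0.1984, 0.0383], 0.9)]
vice [([0.5404, 0.199, 0.0017], 0.72)]
0.071 0.08 1165 [0.53849673 0.20151089] ((0.5381682515144348, 0.2016158103942871), 0.012802913784980774) ((0.5386314988136292, 0.20145192742347717), (0.024465056136250496, 0.022165076807141304), 89.07825469970703)
0.045 0.08 2368 [0.5385588 0.2011048] ((0.5383549332618713, 0.20150619745254517), 0.0183593537658453) ((0.5385743379592896, 0.20151998102664948), (0.03196229413151741, 0.03617002069950104), 55.87057876586914)
0.037 0.043 2787 [0.5346322 0.2016119] ((0.5379953384399414, 0.20300084352493286), 0.040068380534648895) ((0.5385852456092834, 0.20786689221858978), (0.06957174092531204, 0.07947317510843277), 80.78456115722656)
0.055 0.067 721 [0.5388308  0.20072897] ((0.5383549332618713, 0.20150619745254517), 0.0183593537658453) ((0.5385743379592896, 0.20151998102664948), (0.03196229413151741, 0.03617002069950104), 55.87057876586914)
277 87
207 27
```

View pics/nutc.png

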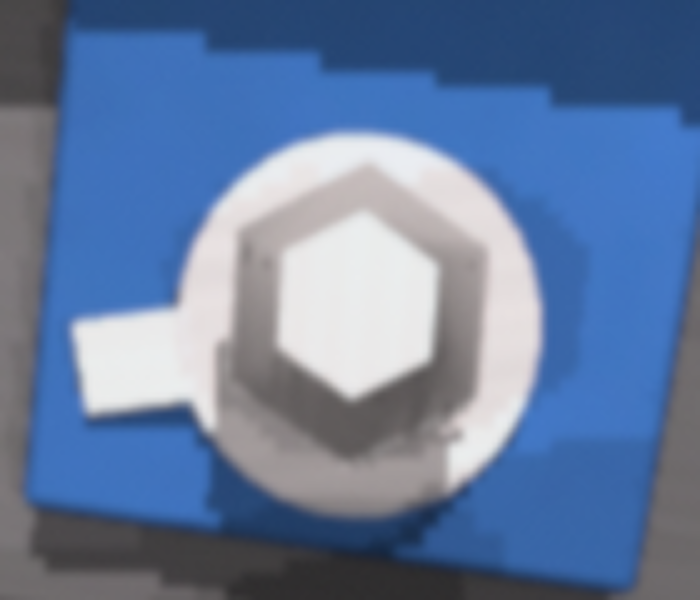

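The top hex has corners at (363,210) and (353,402), and the depth fit puts the corners at about 26.5° mod 60. The nut is at (0.5385, 0.2015). Next I go above the wrench.

jog_arm:
  increments:
    - [0, 0, 0, 0, -1, 1, 91]
    - [0, 0, 0, -0.3, -2.6, 1.7, 91]
    - [0, 0, 0, -0.6, -4.2, 1.7, 91]
    - [0, 0, 0, -0.9, -5.8, 1.7, 91]
    - [0, 0, 0, -1.2, -7.4, 1.5, 91]
    - [0, 0, 0, -1.5, -9, 1.2, 91]
    - [0, 0, 0, -1.7, -10.5, 1, 91]
    - [0, 0, 0, -1.7, -11.4, 1, 91]
    - [0, 0, 0, -1.7, -11.4, 1, 91]
    - [0, 0, 0, -1.7, -11.4, 1, 91]

```text
time: 4.6
tcp_pos: [0.4889, -0.2253, 0.1616]
orientation: [0.501, 0.499, -0.5, 0.5]
force: [-0.7, 0.6, -0.1]
gripper_width: 0.0912
```

```bash
cat >> h.py <<'E'
def wrenchfit(st,d,zmid):
    P=cloud('wrist',d,st);c=np.array(st['tcp_pos'])
    return P
E
python3 - <<'E'
from h import *
st=manip.state();print(st['tcp_pos'],st['time']);im,d=vision.capture('wrist');np.savez('c_wr',d=d,im=im,tcp=st['tcp_pos'],q=st['orientation'])
for k in ['wrench_bar','wrench_grip','rest']: print(k,place('wrist',k,st))
P=cloud('wrist',d,st);z=P[...,2]
r=np.hypot(P[...,0]-.49,P[...,1]+.2)
for lo,hi in [(.066,.076),(.076,.084)]:
    m=(z>lo)&(z<hi)&(r<.14)&(abs(P[...,0]-.49)<.04);q=P[m]
    print(lo,len(q),q.mean(0),q.min(0),q.max(0)) if len(q) else 0
m=(z>.068)&(z<.076)&(abs(P[...,1]+.225)<.045)&(abs(P[...,0]-.488)<.02);q=P[m]
print('bar line',np.polyfit(q[:,1],q[:,0],1),np.ptp(q[:,0]),np.median(q[:,2]))
m=(z>.074)&(z<.084)&(abs(P[...,1]+.145)<.035)&(abs(P[...,0]-.49)<.04);q=P[m][:,:2].astype(np.float32)
print('head',cv2.minEnclosingCircle(q),cv2.minAreaRect(q))
save('wr',im)
E
```

```text
[ 0.48888107 -0.22526383  0.161551  ] 4.6
wrench_bar [([0.4861, -0.2257, 0.0639], 0.71)]
wrench_grip []
rest [([0.4859, -0.225, 0.0034], 0.9)]
0.066 6672 [ 0.48724771 -0.19593102  0.07231077] [ 0.46580789 -0.32762348  0.06601364] [ 0.51151181 -0.12455551  0.07597377]
0.076 729 [ 0.48865565 -0.14687545  0.07799326] [ 0.47732394 -0.15925133  0.07600454] [ 0.50424478 -0.13020978  0.08036779]
bar line [0.02918534 0.49307056] 0.019793030824994395 0.07114551007099637
head ((0.48838067054748535, -0.147054523229599), 0.022407811135053635) ((0.4887195825576782, -0.14707064628601074), (0.043635111302137375, 0.04326656833291054), 72.55175018310547)
```

View pics/wr.png

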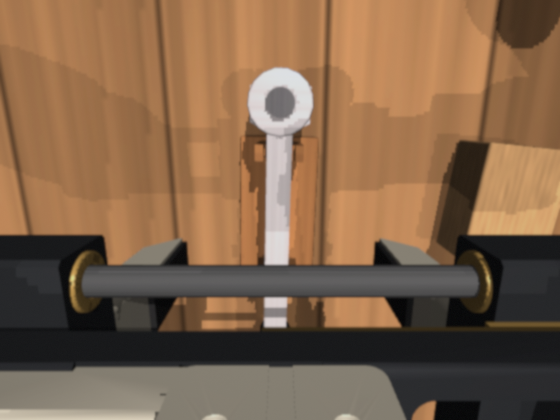

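The view shows the bar running up the middle (column about 278), with the head ring at (280,102). The fit gives a yaw of −91.7°. Now I grasp.

jog_arm:
  increments:
    - [0, 0, -0.03, -0.08, -0.06, -1, 91]
    - [0, 0, -0.03, -0.08, -0.06, -2.2, 91]
    - [0, 0, -0.03, -0.08, -0.06, -3.2, 91]
    - [0, 0, -0.03, -0.08, -0.06, -3.9, 91]
    - [0, 0, -0.03, -0.08, -0.06, -3.9, 91]
    - [0, 0, -0.03, -0.08, -0.06, -3.9, 50]
    - [0, 0, -0.03, -0.08, -0.06, -3.9, 20]
    - [0, 0, -0.03, -0.08, -0.06, -3.9, 5]
    - [0, 0, -0.03, -0.08, -0.06, -3.9, 5]
    - [0, 0, -0.03, -0.08, -0.06, -3.9, 5]
    - [0, 0, -0.03, -0.08, -0.06, -3.9, 5]
    - [0, 0, -0.03, -0.08, -0.06, -3.9, 5]

```text
time: 6.0
tcp_pos: [0.4861, -0.2269, 0.0438]
orientation: [0.508, 0.492, -0.507, 0.492]
force: [-0.2, -0.2, 0.1]
gripper_width: 0.0394
```

jog_arm:
  increments:
    - [0, 0, 0, 0, 0, 0, 5]
    - [0, 0, 0, 0, 0, 0, 5]
    - [0, 0, 0, 0, 0, 0, 5]
    - [0, 0, 0, 0, 0, 0, 5]
    - [0, 0, 0, 0, 0, 0, 5]
    - [0, 0, 0, 0, 0, 0, 5]

```text
time: 6.6
tcp_pos: [0.4862, -0.2269, 0.0437]
orientation: [0.507, 0.492, -0.507, 0.493]
force: [1.6, 0.3, 0.1]
gripper_width: 0.0177
```

jog_arm:
  increments:
    - [0, 0, 0, 0, 0, 0.6, 5]
    - [0, 0, 0, 0, 0, 1.8, 5]
    - [0, 0, 0, 0, 0, 3, 5]
    - [0, 0, 0, 0.1, 0.8, 3.7, 5]
    - [0, 0, 0, 0.3, 2.2, 3.7, 5]
    - [0, 0, 0, 0.5, 3.6, 3.7, 5]
    - [0, 0, -0.03, 0.7, 5, 3.7, 5]
    - [0, 0, -0.03, 0.9, 6.4, 3.7, 5]
    - [0, 0, -0.03, 1.1, 7.8, 3.7, 5]
    - [0, 0, -0.03, 1.3, 9.2, 3.7, 5]
    - [0, 0, -0.03, 1.5, 10.4, 3.7, 5]
    - [0, 0, -0.03, 1.58, 11.2, 3.7, 5]
    - [0, 0, -0.03, 1.58, 11.62, 3.7, 5]
    - [0, 0, -0.03, 1.58, 11.62, 3.7, 5]
    - [0, 0, -0.03, 1.58, 11.62, 3.7, 5]
    - [0, 0, -0.03, 1.58, 11.62, 3.7, 5]
    - [0, 0, -0.03, 1.58, 11.62, 3.7, 5]

```text
time: 8.3
tcp_pos: [0.5335, 0.12, 0.1547]
orientation: [-0.515, -0.484, 0.516, -0.484]
force: [0.8, 0.9, -5.0]
gripper_width: 0.0178
```

```bash
cat > w.py <<'E'
from h import *
st=manip.state();t=np.array(st['tcp_pos']);print(t,st['time'],st['force'],st['gripper_width']);im,d=vision.capture('wrist')
P=cloud('wrist',d,st);z=P[...,2]-t[2];x=P[...,0]-t[0];y=P[...,1]-t[1]
print('R x-axis',Ro.from_quat(st['orientation']).as_matrix()[:,:2].T.round(3))
m=(z>.0)&(z<.06)&(abs(y-.08)<.04)&(abs(x)<.04)&(d>0)
q=np.c_[x[m],y[m],z[m]];print(len(q),np.percentile(q[:,2],[5,25,50,75,95]))
zt=np.percentile(q[:,2],90)
h=q[(q[:,2]>zt-.006)&(q[:,1]>.05)]
c=cv2.minEnclosingCircle(h[:,:2].astype(np.float32));print('head',c,np.array(c[0])+t[:2])
h2=h[np.hypot(*(h[:,:2]-c[0]).T)<.02];A=np.c_[h2[:,:2],np.ones(len(h2))];print('plane',np.linalg.lstsq(A,h2[:,2],rcond=None)[0])
b=q[(q[:,1]>.04)&(q[:,1]<.053)];print('bar end',len(b),[(b[:,0].min()+b[:,0].max())/2,b[:,1].mean(),np.median(b[:,2])])
save('hold',im);np.savez('c_hold',d=d,im=im)
E
python3 w.py
```

```text
[0.5335464  0.11999315 0.1547369 ] 8.3 [ 0.78690916  0.87497461 -5.02408562] 0.017809784294323283
R x-axis [[-0.    -0.001 -1.   ]
 [ 0.998 -0.062 -0.   ]]
15853 [0.02695147 0.02937041 0.03009302 0.03089887 0.03449363]
head ((0.0023805119562894106, 0.07602575421333313), 0.027041437104344368) [0.53592692 0.1960189 ]
plane [0.02467152 0.03820046 0.02822051]
bar end 1590 [np.float64(0.0023317679174745254), np.float64(0.046571742200147606), np.float64(0.027220009342214052)]
```

View pics/hold.png

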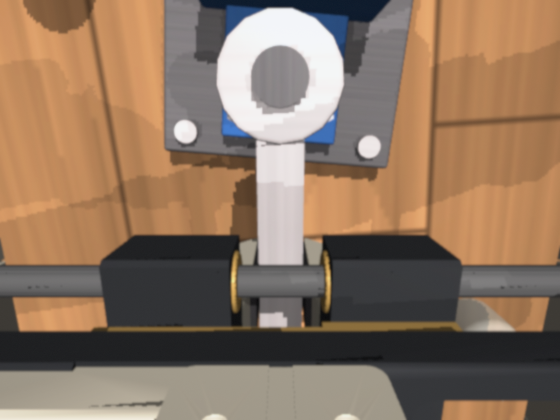

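The head is at (280,76), so the socket axis is at about (0.5385, 0.200), level and aligned with the handle yaw of −93.5°. The nut is about 1.6 mm further in +y. I'll correct that and come down.

jog_arm:
  increments:
    - [0, 0, 0, 0, 0.05, -0.5, 5]
    - [0, 0, 0, 0, 0.05, -1.1, 5]
    - [0, 0, 0, 0, 0.05, -1.5, 5]
    - [0, 0, 0, 0, 0.05, -1.6, 5]
    - [0, 0, 0, 0, 0.05, -1.7, 5]
    - [0, 0, 0, 0, 0.05, -1.8, 5]
    - [0, 0, 0, 0, 0.05, -1.9, 5]
    - [0, 0, 0, 0, 0.05, -1.95, 5]

```text
time: 9.15
tcp_pos: [0.5336, 0.1233, 0.0963]
orientation: [0.515, 0.485, -0.515, 0.485]
force: [0.7, 0.0, -4.1]
gripper_width: 0.018
```

jog_arm:
  increments:
    - [0, 0, 0, 0, -0.05, 0, 5]
    - [0, 0, 0, 0, -0.05, -0.1, 5]
    - [0, 0, 0, 0, -0.05, -0.17, 5]
    - [0, 0, 0, 0, -0.05, -0.25, 5]
    - [0, 0, 0, 0, -0.05, -0.25, 5]

```text
time: 9.65
tcp_pos: [0.5334, 0.1218, 0.0884]
orientation: [-0.515, -0.485, 0.515, -0.485]
force: [0.5, 0.6, -5.4]
gripper_width: 0.0176
```

jog_arm:
  increments:
    - [0, 0, 0, 0, 0, -0.12, 5]
    - [0, 0, 0, 0, 0, -0.24, 5]
    - [0, 0, 0, 0, 0, -0.36, 5]
    - [0, 0, 0, 0, 0, -0.45, 5]
    - [0, 0, 0, 0, 0, -0.45, 5]

```text
time: 10.15
tcp_pos: [0.5333, 0.1218, 0.0748]
orientation: [-0.515, -0.485, 0.515, -0.485]
force: [0.2, 0.2, -4.0]
gripper_width: 0.0179
```

jog_arm:
  increments:
    - [0, 0, 0, 0, 0, -0.03, 5]
    - [0, 0, 0, 0, 0, -0.06, 5]
    - [0, 0, 0, 0, 0, -0.09, 5]
    - [0, 0, 0, 0, 0, -0.12, 5]
    - [0, 0, 0, 0, 0, -0.12, 5]

```text
time: 10.65
tcp_pos: [0.5336, 0.1218, 0.0717]
orientation: [0.515, 0.485, -0.515, 0.485]
force: [-0.6, -0.5, -4.6]
gripper_width: 0.0177
```

jog_arm:
  increments:
    - [0, 0, 0, 0, 0, -0.03, 5]
    - [0, 0, 0, 0, 0, -0.05, 5]
    - [0, 0, 0, 0, 0, -0.07, 5]
    - [0, 0, 0, 0, 0, -0.07, 5]

```text
time: 11.05
tcp_pos: [0.5339, 0.1212, 0.0698]
orientation: [0.515, 0.484, -0.515, 0.485]
force: [-0.7, -4.0, 4.0]
gripper_width: 0.0178
```

Contact at the expected height, so the socket is home. I release, rise and move above the grip.

jog_arm:
  increments:
    - [0, 0, 0, 0, 0, 0.07, 25]
    - [0, 0, 0, 0, 0, 0.07, 45]
    - [0, 0, 0, 0, 0, 0.07, 60]
    - [0, 0, 0, 0, 0, 0.07, 60]
    - [0, 0, 0, 0, 0, 0.07, 60]
    - [0, 0, 0, 0, 0, 0.6, 60]
    - [0, 0, 0, 0, 0, 1.8, 60]
    - [0, 0, 0, 0, 0, 3, 60]
    - [0, 0, 0, -0.1, -1.3, 3, 60]
    - [0, 0, 0, -0.2, -2.8, 3, 60]
    - [0, 0, 0, -0.3, -4.2, 3, 60]
    - [0, 0, 0, -0.3, -4.64, 3, 60]
    - [0, 0, 0, -0.3, -4.64, 3, 60]
    - [0, 0, 0, -0.3, -4.64, 3, 60]

```text
time: 12.45
tcp_pos: [0.5247, -0.0162, 0.1595]
orientation: [0.515, 0.485, -0.514, 0.485]
force: [0.2, -0.3, -0.6]
gripper_width: 0.0602
```

```bash
cat > g.py <<'E'
from h import *
import sys
st=manip.state();print(st['tcp_pos'],st['time'],st['gripper_width']);im,d=vision.capture('wrist')
P=cloud('wrist',d,st);X,Y,z=P[...,0],P[...,1],P[...,2]
print('grip',place('wrist','wrench_grip',st),'bar',place('wrist','wrench_bar',st),'tab',place('wrist','washer_tab',st))
# head: highest ring near nut
m=(z>.095)&(z<.115)&(np.hypot(X-.5385,Y-.2015)<.035);q=P[m]
print('head',len(q),q.mean(0) if len(q) else 0)
m=(z>.05)&(z<.11)&(Y<.16)&(Y>-.05)&(np.hypot(X-.5385,Y-.2015)>.04)&(abs(X-.53)<.04)
for y0 in np.arange(-.02,.16,.02):
    q=P[m&(abs(Y-y0)<.004)]
    if len(q)>10: print(round(y0,2),len(q),(q[:,0].min()+q[:,0].max())/2,np.ptp(q[:,0]),np.percentile(q[:,2],90))
save(sys.argv[1],im)
im2,_=vision.capture('scene')
print('scene tab',place('scene','washer_tab'),'grip',place('scene','wrench_grip'));save(sys.argv[1]+'_s',im2)
E
python3 g.py home
```

```text
[ 0.52467593 -0.0161759   0.15948369] 12.45 0.060196942899393605
grip [([0.5244, -0.0228, 0.0646], 0.77)] bar [([0.5299, 0.1214, 0.083], 0.77)] tab []
head 0 0
-0.02 338 0.5225083746134813 0.025577858735100656 0.07706096280784434
0.0 369 0.5246568218612737 0.026240083924140345 0.08019177947750661
0.02 368 0.5254579784224613 0.0246451050841775 0.0806613528947396
0.04 314 0.5270377981209844 0.017624576799140645 0.08128376490865791
0.06 357 0.5283682518084745 0.018146800373823102 0.08394470248733506
0.08 394 0.5299078868297465 0.018166284182293824 0.08664311367643761
0.1 438 0.5314157880616468 0.01821436660751552 0.08935961050138455
0.12 182 0.5324937968923731 0.017342953943710993 0.0916035481881674
scene tab [([0.6839, -0.2282, 0.0019], 0.57)] grip [([0.5234, -0.0193, 0.064], 0.93)]
```

View pics/home.png

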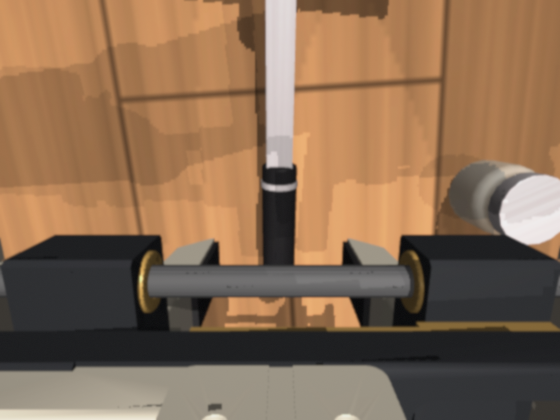

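The handle runs straight up the image (column about 280) with the grip under the fingers. The yaw is about −93.8°, and the droop is as described. I descend astride the grip.

jog_arm:
  increments:
    - [0, 0, 0, 0, 0, -1, 60]
    - [0, 0, 0, 0, 0, -2.2, 60]
    - [0, 0, 0, 0, 0, -3.2, 60]
    - [0, 0, 0, 0, 0, -3.7, 50]
    - [0, 0, 0, 0, 0, -3.7, 44]
    - [0, 0, 0, 0, 0, -3.7, 44]
    - [0, 0, 0, 0, 0, -3.7, 44]

```text
time: 13.5
tcp_pos: [0.5254, -0.0173, 0.0497]
orientation: [0.515, 0.484, -0.514, 0.485]
force: [0.0, 0.4, 0.2]
gripper_width: 0.0443
```

```bash
python3 - <<'E'
from h import *
st=manip.state();print(st['tcp_pos'],st['gripper_width'])
C=np.array([.5385,.2015])
def T(a):
    th=np.radians(-93.6)-a
    return C+.22*np.array([np.cos(th),np.sin(th)])+.009*np.array([np.sin(th),-np.cos(th)])
A=np.array([.5248,-.0175]);print('first',(T(0)-A)/.03)
for a in np.arange(0,.75,.05): print(round(a,2),T(a).round(4),'d.03',((T(a+.03)-T(a))/.03).round(3),'d.05',((T(a+.05)-T(a))/.03).round(3))
E
```

```text
[ 0.52542319 -0.01727303  0.04965816] 0.04429223950855831
first [-3.03205162e-01 -2.55192819e-05]
0.0 [ 0.5157 -0.0175] d.03 [-0.219  0.026] d.05 [-0.364  0.047]
0.05 [ 0.5048 -0.0161] d.03 [-0.217  0.037] d.05 [-0.361  0.065]
0.1 [ 0.494  -0.0141] d.03 [-0.215  0.048] d.05 [-0.357  0.083]
0.15 [ 0.4832 -0.0116] d.03 [-0.212  0.058] d.05 [-0.353  0.101]
0.2 [ 0.4726 -0.0086] d.03 [-0.209  0.069] d.05 [-0.347  0.118]
0.25 [ 0.4622 -0.0051] d.03 [-0.205  0.079] d.05 [-0.341  0.136]
0.3 [ 0.452 -0.001] d.03 [-0.201  0.09 ] d.05 [-0.334  0.153]
0.35 [0.442  0.0036] d.03 [-0.196  0.099] d.05 [-0.326  0.169]
0.4 [0.4322 0.0087] d.03 [-0.191  0.109] d.05 [-0.317  0.185]
0.45 [0.4227 0.0142] d.03 [-0.186  0.119] d.05 [-0.307  0.201]
0.5 [0.4135 0.0202] d.03 [-0.179  0.128] d.05 [-0.297  0.216]
0.55 [0.4046 0.0267] d.03 [-0.173  0.137] d.05 [-0.286  0.23 ]
0.6 [0.396  0.0336] d.03 [-0.166  0.145] d.05 [-0.274  0.244]
0.65 [0.3878 0.041 ] d.03 [-0.158  0.153] d.05 [-0.261  0.258]
0.7 [0.38   0.0487] d.03 [-0.15   0.161] d.05 [-0.248  0.27 ]
```

jog_arm:
  increments:
    - [0, 0, -0.01, -0.2, 0, 0, 44]
    - [0, 0, -0.03, -0.35, 0.02, 0, 44]
    - [0, 0, -0.04, -0.5, 0.03, 0, 44]
    - [0, 0, -0.06, -0.65, 0.05, 0, 44]
    - [0, 0, -0.08, -0.8, 0.07, 0, 44]
    - [0, 0, -0.08, -0.88, 0.09, 0, 44]
    - [0, 0, -0.08, -0.88, 0.09, 0, 44]
    - [0, 0, -0.08, -0.88, 0.09, 0, 44]

```text
time: 14.3
tcp_pos: [0.4985, -0.0149, 0.0487]
orientation: [0.534, 0.464, -0.534, 0.464]
force: [3.2, -1.5, 1.4]
gripper_width: 0.0442
```

jog_arm:
  increments:
    - [0, 0, -0.015, -0.11, 0.02, 0, 44]
    - [0, 0, -0.03, -0.22, 0.04, 0, 44]
    - [0, 0, -0.03, -0.22, 0.04, 0, 44]

```text
time: 14.6
tcp_pos: [0.4912, -0.0135, 0.0486]
orientation: [0.541, 0.455, -0.541, 0.456]
force: [4.6, -1.6, 3.1]
gripper_width: 0.0438
```

jog_arm:
  increments:
    - [0, 0, -0.015, -0.09, 0.02, 0, 44]
    - [0, 0, -0.025, -0.18, 0.04, 0, 44]
    - [0, 0, -0.025, -0.18, 0.04, 0, 44]

```text
time: 14.9
tcp_pos: [0.4859, -0.0123, 0.0486]
orientation: [-0.546, -0.449, 0.546, -0.449]
force: [4.2, -2.2, 1.8]
gripper_width: 0.044
```

jog_arm:
  increments:
    - [0, 0, -0.01, -0.07, 0.02, 0, 44]
    - [0, 0, -0.02, -0.14, 0.04, 0, 44]
    - [0, 0, -0.02, -0.14, 0.04, 0, 44]

```text
time: 15.2
tcp_pos: [0.4818, -0.0112, 0.0486]
orientation: [-0.551, -0.443, 0.551, -0.443]
force: [4.4, -2.8, 2.1]
gripper_width: 0.0442
```

jog_arm:
  increments:
    - [0, 0, -0.01, -0.07, 0.02, 0, 44]
    - [0, 0, -0.02, -0.14, 0.04, 0, 44]
    - [0, 0, -0.02, -0.14, 0.04, 0, 44]

```text
time: 15.5
tcp_pos: [0.4778, -0.0101, 0.0486]
orientation: [0.555, 0.438, -0.555, 0.438]
force: [4.3, -2.9, 2.0]
gripper_width: 0.0441
```

jog_arm:
  increments:
    - [0, 0, -0.01, -0.07, 0.02, 0, 44]
    - [0, 0, -0.02, -0.14, 0.04, 0, 44]
    - [0, 0, -0.02, -0.14, 0.04, 0, 44]

```text
time: 15.8
tcp_pos: [0.4736, -0.0089, 0.0486]
orientation: [0.56, 0.432, -0.559, 0.432]
force: [5.1, -2.7, 1.8]
gripper_width: 0.044
```

jog_arm:
  increments:
    - [0, 0, -0.01, -0.07, 0.02, 0, 44]
    - [0, 0, -0.02, -0.14, 0.045, 0, 44]
    - [0, 0, -0.02, -0.14, 0.045, 0, 44]

```text
time: 16.1
tcp_pos: [0.4695, -0.0075, 0.0486]
orientation: [0.564, 0.427, -0.564, 0.427]
force: [4.6, -3.1, 2.1]
gripper_width: 0.0442
```

jog_arm:
  increments:
    - [0, 0, -0.01, -0.07, 0.025, 0, 44]
    - [0, 0, -0.02, -0.14, 0.05, 0, 44]
    - [0, 0, -0.02, -0.14, 0.05, 0, 44]

```text
time: 16.4
tcp_pos: [0.4654, -0.0061, 0.0486]
orientation: [0.568, 0.421, -0.568, 0.421]
force: [5.2, -3.0, 2.3]
gripper_width: 0.0445
```

jog_arm:
  increments:
    - [0, 0, -0.01, -0.07, 0.025, 0, 44]
    - [0, 0, -0.02, -0.14, 0.05, 0, 44]
    - [0, 0, -0.02, -0.14, 0.05, 0, 44]

```text
time: 16.7
tcp_pos: [0.4612, -0.0046, 0.0487]
orientation: [0.572, 0.415, -0.572, 0.416]
force: [4.9, -3.8, 2.2]
gripper_width: 0.0442
```

jog_arm:
  increments:
    - [0, 0, -0.01, -0.07, 0.025, 0, 44]
    - [0, 0, -0.02, -0.14, 0.05, 0, 44]
    - [0, 0, -0.02, -0.14, 0.05, 0, 44]

```text
time: 17.0
tcp_pos: [0.4571, -0.003, 0.0487]
orientation: [0.577, 0.409, -0.576, 0.41]
force: [4.5, -3.3, 1.6]
gripper_width: 0.0439
```

jog_arm:
  increments:
    - [0, 0, -0.01, -0.07, 0.03, 0, 44]
    - [0, 0, -0.01, -0.07, 0.03, 0, 44]

```text
time: 17.2
tcp_pos: [0.4551, -0.0022, 0.0487]
orientation: [0.579, 0.406, -0.578, 0.407]
force: [4.5, -3.6, 1.3]
gripper_width: 0.0439
```

jog_arm:
  increments:
    - [0, 0, -0.01, -0.07, 0.03, 0, 44]
    - [0, 0, -0.01, -0.07, 0.03, 0, 44]

```text
time: 17.4
tcp_pos: [0.453, -0.0013, 0.0487]
orientation: [0.581, 0.404, -0.58, 0.404]
force: [4.9, -4.5, 3.1]
gripper_width: 0.044
```

```bash
cat > fr.py <<'E'
from h import *
F=[];M=[]
for i in range(6):
    s=manip.state();F.append(s['force']);M.append(s['torque'])
    if i<5: vision.capture('wrist')
F=np.array(F);y=Ro.from_quat(s['orientation']).as_matrix()[:,1];n=y*np.sign(y[0])
print(F.mean(0).round(2),F.std(0).round(2),'n',n.round(3),'Fn',(F@n).round(2),(F@n).mean().round(2),'M',np.mean(M,0).round(3),s['tcp_pos'],s['time'])
E
python3 fr.py
```

```text
[ 5.04 -3.71  2.46] [0.42 0.48 0.4 ] n [ 0.938 -0.347  0.001] Fn [6.22 5.78 5.98 6.52 6.34 5.28] 6.02 M [-0.837 -1.116 -0.023] [ 0.45316527 -0.00138898  0.04869032] 17.65
```

jog_arm:
  increments:
    - [0, 0, -0.008, -0.05, 0.02, 0, 44]
    - [0, 0, -0.015, -0.1, 0.045, 0, 44]

```text
time: 17.85
tcp_pos: [0.4503, -0.0001, 0.0487]
orientation: [0.584, 0.399, -0.583, 0.4]
force: [5.3, -4.2, 2.0]
gripper_width: 0.0438
```

```bash
python3 fr.py
```

```text
[ 5.07 -3.98  2.36] [0.28 0.17 0.39] n [ 0.932 -0.362  0.001] Fn [6.46 5.88 6.52 6.26 5.71 6.19] 6.17 M [-0.903 -1.125  0.005] [ 4.50144406e-01 -1.07728850e-04  4.87092946e-02] 18.1
```

jog_arm:
  increments:
    - [0, 0, -0.008, -0.05, 0.02, 0, 44]
    - [0, 0, -0.015, -0.1, 0.045, 0, 44]

```text
time: 18.3
tcp_pos: [0.4474, 0.0012, 0.0487]
orientation: [0.587, 0.395, -0.586, 0.395]
force: [5.9, -4.9, 2.0]
gripper_width: 0.0439
```

```bash
python3 fr.py
```

```text
[ 5.16 -4.28  2.31] [0.79 0.55 0.41] n [ 0.927 -0.376  0.001] Fn [7.29 6.22 5.25 7.37 5.66 6.57] 6.39 M [-0.944 -1.114 -0.027] [0.44721208 0.00122913 0.0487203 ] 18.55
```

jog_arm:
  increments:
    - [0, 0, -0.007, -0.045, 0.02, 0, 44]
    - [0, 0, -0.013, -0.09, 0.04, 0, 44]

```text
time: 18.75
tcp_pos: [0.4446, 0.0024, 0.0487]
orientation: [0.589, 0.391, -0.589, 0.392]
force: [4.0, -4.6, 2.6]
gripper_width: 0.0443
```

```bash
python3 fr.py
```

```text
[ 4.52 -3.57  2.25] [0.51 0.64 0.2 ] n [ 0.922 -0.387  0.001] Fn [5.43 5.79 5.4  5.75 4.82 6.11] 5.55 M [-0.813 -1.031 -0.014] [0.44428609 0.00254613 0.04865987] 19.0
```

The force fell from 6.4 to 5.6 N, so the break-over has begun. I continue gently within it to confirm.

jog_arm:
  increments:
    - [0, 0, -0.007, -0.045, 0.02, 0, 44]
    - [0, 0, -0.013, -0.09, 0.04, 0, 44]

```text
time: 19.2
tcp_pos: [0.4413, 0.0039, 0.0486]
orientation: [0.592, 0.387, -0.591, 0.388]
force: [3.5, -3.3, 2.2]
gripper_width: 0.0441
```

```bash
python3 fr.py
```

```text
[ 3.3  -2.42  1.84] [0.58 0.73 0.49] n [ 0.917 -0.399 -0.   ] Fn [4.56 2.88 3.97 3.98 3.84 4.72] 3.99 M [-0.536 -0.702  0.002] [0.44103416 0.00400054 0.04850887] 19.45
```

jog_arm:
  increments:
    - [0, 0, -0.004, -0.03, 0.014, 0, 44]
    - [0, 0, -0.008, -0.055, 0.026, 0, 44]

```text
time: 19.65
tcp_pos: [0.4392, 0.0049, 0.0484]
orientation: [-0.593, -0.385, 0.593, -0.385]
force: [2.6, -1.3, 1.5]
gripper_width: 0.0443
```

```bash
python3 fr.py
```

```text
[ 2.71 -1.85  2.01] [0.25 0.58 0.46] n [ 0.914 -0.407 -0.   ] Fn [2.94 3.5  3.06 2.8  3.18 3.9 ] 3.23 M [-0.426 -0.533 -0.023] [0.43926766 0.00485171 0.04849031] 19.9
```

The force is down to 3.2 N, about half the peak, so the wrench has clicked over. I stop here, ease back, centre the fingers around the grip and rise.

jog_arm:
  increments:
    - [0, 0, 0.01, 0.08, -0.036, 0, 44]
    - [0, 0, 0.02, 0.16, -0.07, 0, 44]
    - [0, 0, 0.03, 0.24, -0.107, 0, 44]
    - [0, 0, 0.04, 0.32, -0.143, 0, 44]
    - [0, 0, 0.04, 0.44, -0.196, 0, 44]
    - [0, 0, 0.04, 0.56, -0.25, 0, 44]
    - [0, 0, 0.04, 0.56, -0.25, 0, 50]
    - [0, 0, 0.04, 0.56, -0.25, 0, 60]
    - [0, 0, 0.04, 0.56, -0.25, 0, 60]

```text
time: 20.8
tcp_pos: [0.4558, -0.0026, 0.0484]
orientation: [-0.585, -0.397, 0.585, -0.397]
force: [-0.1, 0.7, 0.4]
gripper_width: 0.0589
```

jog_arm:
  increments:
    - [0, 0, 0, 0, 0, 0.5, 60]
    - [0, 0, 0, 0, 0, 1.5, 60]
    - [0, 0, 0, 0, 0, 2.8, 60]
    - [0, 0, 0, 0, 0, 4.2, 60]
    - [0, 0, 0, 0, 0, 5.2, 60]
    - [0, 0, 0, 0, 0, 5.2, 60]
    - [0, 0, 0, 0, 0, 5.2, 60]

```text
time: 21.5
tcp_pos: [0.4563, -0.0025, 0.2049]
orientation: [0.586, 0.397, -0.585, 0.397]
force: [-0.4, 0.0, -0.4]
gripper_width: 0.06
```

```bash
python3 - <<'E'
from h import *
st=manip.state();print(st['tcp_pos'],st['time'],st['force'])
im,d=vision.capture('wrist')
for k in ['wrench_bar','wrench_grip','washer_tab']: print(k,place('wrist',k,st))
a,_=vision.capture('scene');print({k:place('scene',k) for k in ['wrench_bar','wrench_grip','washer_tab','jar','carton','tin']})
b,_=vision.capture('side');print({k:place('side',k) for k in ['wrench_bar','wrench_grip','washer_tab']})
u,v=map(int,proj('scene',[.52,.13,.06]));cr=cv2.resize(a[v-70:v+70,u-93:u+93],(560,420),interpolation=2)
g=np.vstack([np.hstack([im,cr])]);save('end',cv2.resize(g,(800,300),interpolation=3))
save('end_w',im)
E
```

```text
[ 0.45625202 -0.00250663  0.20486512] 21.5 [-0.36516543  0.02056134 -0.4208907 ]
wrench_bar [([0.5115, 0.1248, 0.0848], 0.92)]
wrench_grip [([0.4702, -0.0098, 0.0652], 0.9)]
washer_tab []
{'wrench_bar': [([0.5129, 0.1203, 0.084], 0.86)], 'wrench_grip': [([0.4691, -0.0064, 0.065], 0.62)], 'washer_tab': [([0.4898, -0.2264, 0.0017], 0.22)], 'jar': [([0.7126, -0.0212, 0.0055], 0.78), ([0.537, 0.2076, -0.0007], 0.56)], 'carton': [([0.6853, -0.2303, 0.0031], 0.82)], 'tin': [([0.3763, 0.3566, 0.0034], 0.66), ([0.4897, -0.2305, 0.0003], 0.51)]}
{'wrench_bar': [([0.5156, 0.1251, 0.0882], 0.75)], 'wrench_grip': [([0.4695, -0.0103, 0.0602], 0.73)], 'washer_tab': [([0.5147, 0.1224, 0.0865], 0.61)]}
```

View pics/end.png

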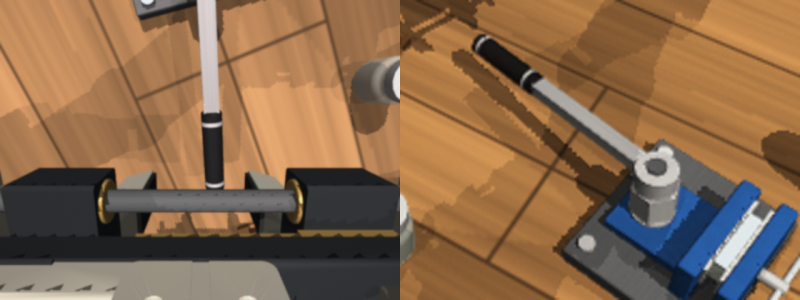

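The wrench stays on the nut with the grip at (0.470, −0.009), free of the fingers. I'll take one more look from above at the seat and the washer tab.

jog_arm:
  increments:
    - [0, 0, 0.1, 0, 0, 1, 60]
    - [0, 0, 0.2, 0.2, 0.5, 2.2, 60]
    - [0, 0, 0.3, 0.3, 1.5, 2.5, 60]
    - [0, 0, 0.3, 0.5, 3, 2.5, 60]
    - [0, 0, 0.3, 0.5, 4, 2.5, 60]
    - [0, 0, 0.3, 0.5, 4, 2.5, 60]
    - [0, 0, 0.3, 0.5, 4, 2.5, 60]

```text
time: 22.95
tcp_pos: [0.4711, 0.1175, 0.2794]
orientation: [-0.519, -0.48, 0.519, -0.48]
force: [-0.7, -1.2, -0.6]
gripper_width: 0.0601
```

```bash
python3 - <<'E'
from h import *
st=manip.state();print(st['tcp_pos'],st['time'])
im,d=vision.capture('wrist');P=cloud('wrist',d,st)
for k in ['washer_tab','vice','wrench_bar']: print(k,place('wrist',k,st))
m=(P[...,2]>.095)&(P[...,2]<.125)&(np.hypot(P[...,0]-.5385,P[...,1]-.2015)<.035);q=P[m]
print('head',len(q),q.mean(0),np.percentile(q[:,2],[10,50,90]))
m=(abs(P[...,2]-.0395)<.003)&(np.hypot(P[...,0]-.5385,P[...,1]-.2015)<.04)&(np.hypot(P[...,0]-.5385,P[...,1]-.2015)>.029);q=P[m]
print('tab pts',len(q),q.mean(0) if len(q) else 0)
m0=np.load('c_nut2.npz')
u,v=map(int,proj('wrist',[.53,.2,.06],st));u0,v0=max(u-80,0),max(v-60,0);print(u,v)
save('end2',cv2.resize(im[v0:v0+120,u0:u0+160],None,fx=4,fy=4,interpolation=2))
E
```

```text
[0.47110928 0.11750946 0.27935562] 22.95
washer_tab [([0.5012, 0.1978, 0.0389], 0.69), ([0.4697, -0.0111, 0.0651], 0.44)]
vice [([0.5396, 0.2005, 0.0004], 0.94)]
wrench_bar [([0.5126, 0.1207, 0.0853], 0.56)]
head 2096 [0.53553757 0.19388547 0.10484719] [0.10148625 0.1051007  0.10842792]
tab pts 470 [0.52734232 0.20953297 0.03772574]
330 100
```

View pics/end2.png

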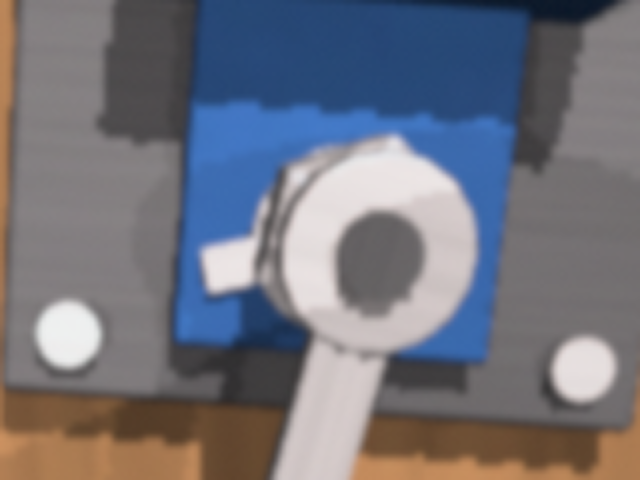

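```bash
python3 -c "
from workcell import manip; print(manip.job_done())"
```

```text
the job is handed in; nothing more can be done
None
```

I fitted the torque wrench over the clamp nut, tightened it clockwise until it clicked, and let go. The job was handed in at about 23 s of robot time.

**Fit:** I lowered the socket until it pressed on the washer, at the expected height. Afterwards the wrench head's top was about 105–108 mm above the bench, against 106 mm expected when it is fully down.

**Click:** The push on the grip rose to about 6.4 N. It then fell to 5.6, 4.0 and 3.2 N over roughly 0.04 rad, which matches the wrench breaking over. I stopped there, eased back and rose clear.

**Surroundings:** The washer tab was at (0.501, 0.198) m both before and after, within 1 mm. The scene camera, checked just after release, showed the jar, carton and tin within about 3 mm of where they started. The wrench was left on the nut, with the robot about 17 cm above it.

**One disagreement:** The handle came to rest about 0.255 rad clockwise of its start, where my commanded path suggested about 0.32 rad. I think this is contact offset and some springing back in the fit, but I did not push again to check. The nut's own angle is hidden under the socket, so the click is judged from the force drop only.

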